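# Release the ratchet gauge bar and lay it in the tray

### The arm

A 6-joint arm with a two-finger parallel gripper is mounted at the origin on the work surface. World frame = base frame: x ahead of the robot, y to its left, z up, the work surface at z = 0. Lengths are in mm, angles in rad, forces in N, time in s.
With the tool pointing down it reaches from about 400 to 925 mm from the base axis. Payload 12.5 kg.
Tool frame: the origin (TCP) lies midway between the tips of the shut fingers; the grasp point (between the pads) lies 19 mm behind it (env.tcp_to_grasp is the distance from the TCP to the grasp point, in mm); z points along the fingers, y is the line along which they close (so a half turn about z gives the same grasp; the last joint's range is limited). The gripper opens to 95 mm and grips with 3 to 60 N. Pads are 20 mm wide; open, the fingers measure 119 mm over their backs; the gripper's body (75 mm by 180 mm) begins 59 mm behind the grasp point.
Start: joints at [-1.308, 0.491, 1.559, -0, 1.092, -0.106], TCP at [225.334, -582.985, 214.661] pointing down, gripper open.
Joint ranges: [-3.1, 3.1], [-0.84, 2.19], [0.05, 2.79], [-1.13, 4.28], [0.06, 2.93], [-2.69, 2.69]. Speed limits (rad/s): [2.22, 2.22, 2.79, 3.14, 3.14, 3.14].

### API

Orientations are given as [roll, pitch, yaw] about the fixed x, y, z axes, in that order (R = Rz(yaw) Ry(pitch) Rx(roll)).
In Python, from cell import env gives the robot as it stands. The module is installed in compiled form; this text tells all that it offers.
- The arm moves only by the tool step_arm, never from a script. Its argument "plan" is a list that holds one entry, the list of rows, each a list of 5 numbers: the shift along the tool's x, y, z in mm, then the turn about the tool's z in degrees, then the opening, from -1 (shut) to 1 (fully open). A call has 1 to 8 rows; each row is the pose to reach, as a shift and turn from the pose commanded when the call began, along the tool's axes at that moment; what a row does not reach only later rows make up. A row lasts 1/12 s, in which the tool goes at most 41.7 mm and 7.16 degrees, less where a joint would pass 70% of its speed; a pose out of reach is approached as far as the arm can. A call with a gripper value outside its range is refused whole. The fingers move at their own pace and stop on an object; the grip force is fixed at half the most. Time passes only in rows, so rows that repeat a pose let the fingers close. It gives the time, the measured TCP pose, the force, the opening and the grip force at its end, in the units of the state.
- env.state(): the state, without advancing time (a new reading comes with each control period).
- env.read_camera(name): name is "scene" or "top"; returns the picture (480x640x3 uint8, blue, green, red); there is no depth.
- env.get_calibration(name): a dict with "K" (3x3 intrinsics, pixels), "extrinsics" (4x4, takes a point from world to camera coordinates). Camera axes: x right, y up, looking along -z (the intrinsics and any distortion apply to the point x, -y, -z); pixel columns grow to the right and rows downward; lengths in mm; the calibration is good to about 2 mm. A picture is of the moment at which its call begins. get_calibration takes no time and is no camera call.
- env.job_done(): hands the job in; it is judged then, once.
The state is a dict: "t": time; "joints": joint angles; "qvel": joint speeds; "tau": joint torques, N m; "eef_pos": TCP position; "tcp_rot": TCP orientation; "ft_force": force on the tool from outside, world axes, zero at the start; "moment": the same for the moment, N m; "opening": opening from 0.0 (shut) to 1.0 (fully open); "grip_force": force on a finger pad.
Only numpy, scipy, OpenCV 4.12 (cv2) and the standard library are available. Lean on these libraries where they do the work, as an engineer would, in place of code of your own. Each camera call takes 0.05 s, during which the arm holds its last target. There are 200 camera calls.

### The job

Take the toothed gauge bar out of its sloping bracket, where a spring is pushing it against the ratchet pawl. Throw the pawl right back so that it stays up by itself, without wrenching the bar against it, and only then draw the bar endways clear of the bracket. Set it down, not dropped, flat on its smooth underside on the floor of the wooden tray, grip plate upward, leave the pawl thrown back, and do not disturb the hammer, the tin or the copper offcut.

Things in the scene. Friction and masses are not known exactly. Their poses are not given: they have to be found in the camera images.
- bracket: Green steel bracket screwed to the bench, 170 mm along its y, about 175 mm high. Origin on the bench; frame upright, yaw 1.35 to 1.95 rad. Its top is a face sloping up at 35 degrees towards the bracket's +x (roughly the robot's left). Below, u = up the slope = (cos35, 0, sin35), v = the bracket's y, n = off the face = (-sin35, 0, cos35), in the bracket frame.
- slope (a point): Point u = v = n = 0 on the sloping face, 40 mm above the bracket's origin (point axes are the bracket's). The face covers u -45..78, v -110..60 mm. The toothed bar lies on it along v.
- channel (a point): Mouth of the bar's channel, u 0, v -45, n 0 mm. Two dark steel cheeks at u 10.5..22.5 and -10.5..-22.5 mm, 30 mm tall, run from v -45 to v 30 mm, tied over the bar by two straps, v -45..-30 and v 15..30 (underside n 25.5, top n 31.5 mm). The bar leaves through this mouth towards -v.
- guard (a point): Middle of the top edge, pawl's side, of an open guard frame 6 mm thick, square to the face at u 72..78, v -60..60 mm: two 10 mm posts at the ends and a 14 mm rail along the top, up to n 108 mm. It leans over towards the pawl: a gripper pointing straight down over the pawl hits it; one pointing along -n (tilted 35 degrees) fits.
- pawl (a joint): Angle of the steel pawl, rad: 0 = down, nose between two teeth, so the bar cannot be drawn out (towards -v, away from the robot); grows as its thumb plate is lifted, to a stop at 1.75. No spring: let go below 0.9 it drops shut, beyond 1.2 it falls to the stop and stays. Thrown back it overhangs the bar to v -85 mm, n 48..81 mm, 12 mm wide: a bar raised under it knocks it forward.
- pawl_hinge (a point): Middle of the pawl's hinge axis: u 0, v -34, n 39 mm; the axis runs along u. Orientation is the bracket's.
- pawl_grip (a point): Middle of the pawl's thumb plate (10 mm thick along u, 26 mm along v at 0 rad). At 0 rad it lies 30 mm along v and 29 mm along n from the hinge axis, and turns about it with the pawl. The plate reaches 15 mm beyond the point; the pawl's 12 mm wide arm is 23 mm below it. Held across u, the plate pivots between the finger pads as it is swung.
- bar: Loose aluminium toothed bar, 180 mm long (y), 18 wide (x), 23 high over the ratchet teeth, 0.2 to 0.4 kg. Origin: middle of its smooth underside; z up through the teeth. Starts on the slope, x, y, z along u, v, n, origin near v -62, tip end (+y) in the channel with 1.5 mm play each side, where it binds if held askew or pressed on a cheek. Clear of the channel after about 80 mm along -v.
- bar_grip (a point): Middle of the bar's upright grip plate: 10 mm thick (bar x), 50 mm long (bar y), top 63 mm over the underside. The point is at bar y -58 mm, 42 mm above the underside. The centre of mass is about 40 mm from it towards the tip.
- bar_tip (a point): End face of the toothed end, at bar y +90 mm, 9 mm above the underside.
- tray: Shallow wooden tray fixed on the bench, 130 mm (x) by 260 mm (y) outside, walls 8 mm thick and 24 mm high, on the robot's right. Origin under its centre.
- tray_in (a point): Centre of the tray's inner floor, 8 mm above the bench; axes are the tray's.
- hammer: Bystander: hammer lying on the bench, 200 mm long, handle to its -x; leave it alone.
- tin: Bystander: upright steel tin, 70 mm diameter, 90 mm high; leave it alone.
- offcut: Bystander: copper block 90 x 50 x 20 mm; leave it alone.
- plunger_tip (a point): Where the bar's tip meets a spring plunger in a block at the channel's far end (v 31, n 9 mm at the start). It pushes the bar towards -v with about 10 N over at most 10 mm, so the pawl is under load and rubs: lifting it takes some 5 to 15 N at the thumb plate, a weak grip slips off. Once the pawl is clear, the bar slides out by some 3 to 25 mm by itself.

How it is judged (in metres and radians):
On the way, in this order (a step that is already met when the one before it is completed fails the run):
1. the pawl is thrown back and stays up with the robot off it, the bar still in its place (value of joint pawl above 1.5 rad and contact force between the fingers and bracket below 0.1 N and y of bar_tip in the frame of bracket above -0.02 m), for 0.2 s.
2. the bar is drawn endways clear of the channel, in the robot's grip, with the pawl still back (value of joint pawl above 1.5 rad and y of bar_tip in the frame of bracket below -0.047 m and contact force between the fingers and bar above 0.5 N), for 0.1 s.
At the end, for the whole second after the job is handed in: The pawl stands thrown back (above 1.5 rad); the bar lies at rest and released inside the tray, its underside on the tray floor (within 6 mm and 0.1 rad), grip plate upward (value of joint pawl above 1.5 rad and x of bar in the frame of tray_in between -0.055 and 0.055 m and y of bar in the frame of tray_in between -0.05 and 0.05 m and z of bar in the frame of tray_in between -0.004 and 0.006 m and angle between bar's own z axis and vertical below 0.1 rad and linear speed of bar below 0.02 m/s and angular speed of bar below 0.1 rad/s); the robot touches nothing.
It fails at once if the bar is forced against the pawl (more than 40 N) (contact force between bar and pawl above 40 N).
It fails at once if the bar is dropped (moves faster than 0.6 m/s out of the fingers) (linear speed of bar above 0.6 m/s and contact force between the fingers and bar below 0.01 N).
It fails at once if the hammer is disturbed (moved over 30 mm) (distance of hammer from where it was at the start of the episode above 0.03 m).
It fails at once if the tin is disturbed (moved over 30 mm) (distance of tin from where it was at the start of the episode above 0.03 m).
It fails at once if the offcut is disturbed (moved over 30 mm) (distance of offcut from where it was at the start of the episode above 0.03 m).
It also fails if it takes over 61 s, if anything falls off the work surface, if the arm or the gripper's body presses on something with over 40 N, if the wrist force passes 120 N, or if a joint passes its speed limit or range.

## Working session

There is one attempt and no reset: what is moved stays moved. The work goes in short steps, Python scripts to look and compute and a tool call to move; the robot and the scene stay as the last step left them, time stands still between calls to the robot, and variables do not carry over. Pictures are saved under pics/ and viewed, at most 10 in all, crops included, and the job is handed in when it is done.

Besides the shell and the picture viewer there is one more tool, called after "Emit:" by a JSON object that holds its "method" and its "body", one argument or row to a line. step_arm: Moves the arm, as the interface text tells. Its arguments: {"type":"object","properties":{"plan":{"type":"array"}},"required":["plan"]}

```bash
mkdir -p pics; python3 - <<'E'
from cell import env
import cv2,numpy as np
for n in("scene","top"):
    cv2.imwrite(f"pics/{n}0.png",env.read_camera(n)); c=env.get_calibration(n); print({k:np.round(v,4).tolist() for k,v in c.items()})
s=env.state(); print(s['eef_pos'],s['tcp_rot'],s['opening'],env.tcp_to_grasp)
E
```

```text
{'K': [[494.0767, 0.0, 320.0776], [0.0, 494.0767, 235.409], [0.0, 0.0, 1.0]], 'extrinsics': [[-0.7854, 0.6187, 0.0168, 445.4631], [-0.4322, -0.5677, 0.7006, 210.6561], [0.443, 0.543, 0.7133, -1635.9388], [0.0, 0.0, 0.0, 1.0]]}
{'K': [[556.8441, 0.0, 325.583], [0.0, 556.8441, 234.1553], [0.0, 0.0, 1.0]], 'extrinsics': [[-0.0011, -0.9998, -0.0189, 64.2561], [0.998, -0.0023, 0.0638, -607.6286], [-0.0638, -0.0188, 0.9978, -1370.8933], [0.0, 0.0, 0.0, 1.0]]}
[ 225.25637101 -582.77117061  214.10972322] [-3.14059467e+00 -1.13388670e-04  3.68749221e-01] 0.999023940632903 18.8
```

View pics/scene0.png

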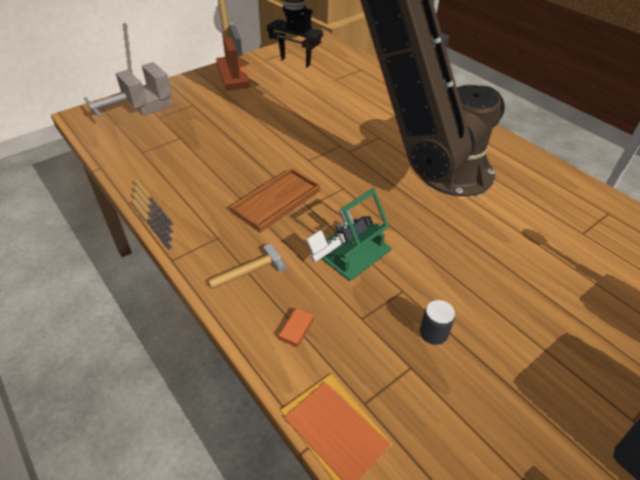

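View pics/top0.png

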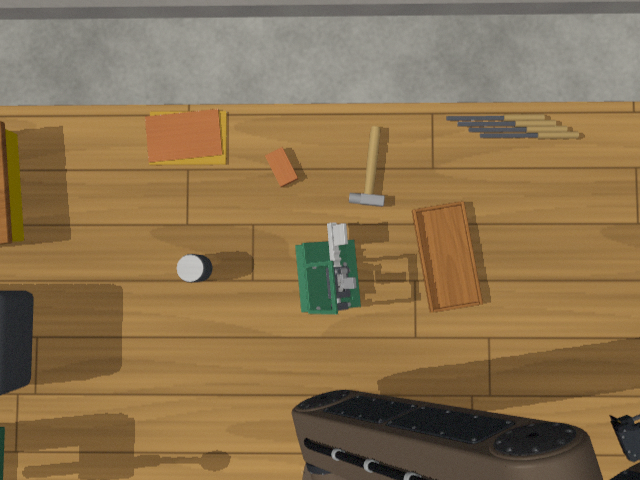

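```bash
python3 - <<'E'
import cv2,numpy as np
t=cv2.imread("pics/top0.png")[210:325,285:375]; s=cv2.imread("pics/scene0.png")[180:285,295:400]
a=cv2.resize(t,None,fx=5,fy=5,interpolation=cv2.INTER_CUBIC)[:560,:380+70]; b=cv2.resize(s,(350,350),interpolation=cv2.INTER_CUBIC)
o=np.zeros((560,800,3),np.uint8); o[:a.shape[0],:450]=a; o[:350,450:]=b
cv2.imwrite("pics/crop0.png",o)
E
```

```text
(no output)
```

View pics/crop0.png

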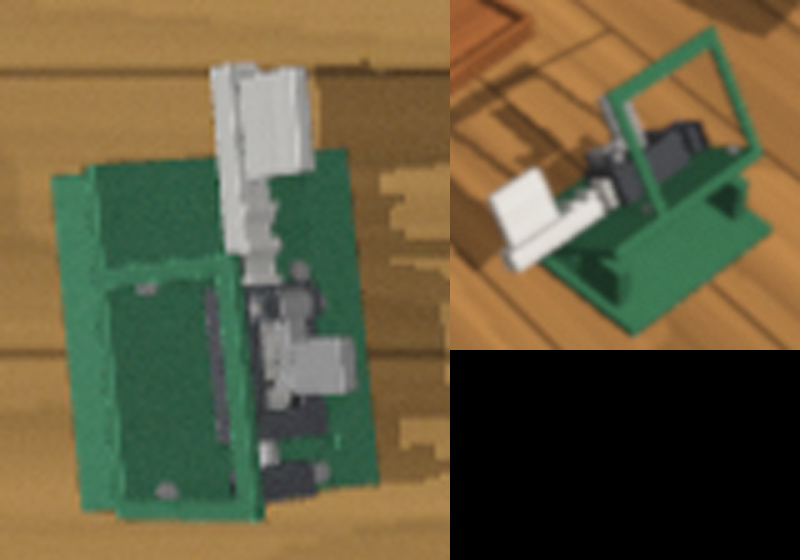

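```bash
cat > h.py <<'E'
import numpy as np, cv2
from cell import env
from scipy.optimize import least_squares
C={n:env.get_calibration(n) for n in("scene","top")}
def proj(n,P):
    c=C[n];P=np.atleast_2d(P);q=P@c["extrinsics"][:3,:3].T+c["extrinsics"][:3,3]
    q=q*[1,-1,-1]; q=q@c["K"].T; return q[:,:2]/q[:,2:]
def ray(n,uv,z):
    c=C[n];R=c["extrinsics"][:3,:3];t=c["extrinsics"][:3,3]
    d=np.linalg.inv(c["K"])@np.array([uv[0],uv[1],1.]); d=R.T@(d*[1,-1,-1]); o=-R.T@t
    return o+d*(z-o[2])/d[2]
cs,sn=np.cos(np.radians(35)),np.sin(np.radians(35))
def uvn(p):  # face coords -> bracket frame
    u,v,n=np.asarray(p,float).T; return np.stack([u*cs-n*sn,v,40+u*sn+n*cs],-1)
def world(pb,b):
    x,y,a=b; c,s=np.cos(a),np.sin(a); return np.atleast_2d(pb)@np.array([[c,s,0],[-s,c,0],[0,0,1]])+[x,y,0]
E
cat > fit.py <<'E'
from h import *
T=lambda x,y:(285+x/5-.4,210+y/5-.4)
S=lambda x,y:(295+(x-450)/3.333-.35,180+y/3.333-.35)
obs=[("top",T(240,255),(72,-60,108)),("top",T(263,518),(72,60,108)),
("top",T(308,68),(-5,-145,63)),("top",T(314,172),(-5,-95,63)),
("top",T(354,335),(-5,-17,83)),("top",T(356,392),(-5,9,83)),
("scene",S(607,97),(75,-60,108)),("scene",S(715,29),(75,60,108)),
("scene",S(491,207),(0,-145,63)),("scene",S(545,169),(0,-95,63))]
def res(b):return np.concatenate([proj(n,world(uvn(f),b))[0]-p for n,p,f in obs])
r=least_squares(res,[550,0,1.65],loss='soft_l1',x_scale=[10,10,.1])
print(r.x.round(3)); print(res(r.x).reshape(-1,2).round(1).tolist())
E
python3 fit.py; python3 - <<'E'
import sys; sys.path.insert(0,'.')
from h import *
# tray: outer rim corners in top view at z=24
im=cv2.imread("pics/top0.png")
for p in [(412,210),(464,203),(481,304),(430,311)]: print(ray("top",p,24).round(1))
E
```

```text
[481.223  43.796   1.655]
[[-0.5, -0.9], [-0.4, 0.7], [-1.3, 0.1], [-0.6, 0.2], [-0.6, 0.2], [-0.1, -0.0], [-0.6, -0.9], [-0.8, -1.0], [-0.2, -3.2], [-2.3, -0.9]]
[ 667.3 -152.2   24. ]
[ 684.4 -281.4   24. ]
[ 434.6 -318.7   24. ]
[ 417.4 -193.6   24. ]
```

```bash
cat >> h.py <<'E'
from scipy.spatial.transform import Rotation as Ro
B=[481.2,43.8,1.655]
def hvz(h,v,z): return world([h,v,z],B)[0]     # z = world height
def go(p,yaw=None,show=True):
    s=env.state(); R=Ro.from_euler('xyz',s['tcp_rot']); d=R.inv().apply(np.asarray(p)-s['eef_pos'])
    out=list(d.round(1))
    if yaw is not None: out.append(round(-np.degrees((yaw-s['tcp_rot'][2]+np.pi)%(2*np.pi)-np.pi),1))
    print([float(x) for x in out]); return out
def where():
    s=env.state(); x=world(s['eef_pos']-[B[0],B[1],0],[0,0,-B[2]])[0]
    print('t %.2f h,v,z'%s['t'],x.round(1),'rot',s['tcp_rot'].round(3),'F',s['ft_force'].round(1),'open',round(s['opening'],3),'grip',round(s['grip_force'],1))
E
python3 -c "
from h import *
print(hvz(-45,35,100)); go([470,-300,250],1.0); go(hvz(-45,35,250),1.655); where()"
```

```text
[450.10869542  -3.98421057 100.        ]
[330.2, -175.6, -35.7, -36.2]
[418.4, -458.9, -35.4, -73.7]
t 0.10 h,v,z [-602.8  307.7  214.1] rot [-3.141 -0.     0.369] F [ 0.3 -0.4  1. ] open 0.999 grip 0.0
```

Emit:
{"method": "step_arm", "body": {
  "plan": [
    [[41,-22,-4.5,-5,-1],[83,-44,-9,-10,-1],[124,-66,-13,-15,-1],[165,-88,-18,-20,-1],[206,-110,-22,-25,-1],[248,-132,-27,-29,-1],[289,-154,-31,-33,-1],[330,-176,-36,-36,-1]]
  ]
}}

```text
t: 0.77
eef_pos: [443.0, -330.0, 246.4]
tcp_rot: [-3.141, -0.0, 1.001]
ft_force: [0.6, -0.1, 0.6]
opening: 0.494
grip_force: 0.0
```

```bash
python3 -c "
from h import *
go(hvz(-45,35,250),1.655); where()"
```

```text
[278.3, -170.0, -3.5, -37.5]
t 0.77 h,v,z [-369.3   69.5  246.4] rot [-3.141 -0.     1.001] F [ 0.6 -0.1  0.6] open 0.494 grip 0.0
```

Emit:
{"method": "step_arm", "body": {
  "plan": [
    [[33,-25,0,-6,-1],[66,-50,0,-12,-1],[99,-74,0,-18,-1],[132,-98,0,-24,-1],[165,-122,0,-30,-1],[198,-147,0,-35,-1],[231,-171,0,-37.5,-1],[238,-176.5,0,-37.5,-1]]
  ]
}}

```text
t: 1.43
eef_pos: [421.9, -32.0, 246.4]
tcp_rot: [-3.141, -0.001, 1.657]
ft_force: [0.4, -0.9, 1.0]
opening: 0.005
grip_force: 0.0
```

Emit:
{"method": "step_arm", "body": {
  "plan": [
    [[0,0,0,0,-1],[0,0,0,0,-1],[0,0,0,0,-1]]
  ]
}}

```text
t: 1.68
eef_pos: [423.4, -37.0, 246.3]
tcp_rot: [-3.142, 0.0, 1.651]
ft_force: [0.1, -0.4, -0.3]
opening: 0.003
grip_force: 0.0
```

```bash
python3 -c "
from h import *
go(hvz(-45,35,250),1.655);go(hvz(-45,35,130),1.655); where()"
```

```text
[30.8, 29.3, -3.7, -0.3]
[30.9, 29.3, 116.3, -0.3]
t 1.68 h,v,z [-75.7  64.4 246.3] rot [-3.142  0.     1.651] F [ 0.1 -0.4 -0.3] open 0.003 grip 0.0
```

Emit:
{"method": "step_arm", "body": {
  "plan": [
    [[16,15,20,0,-1],[31,29,55,0,-1],[31,29,90,0,-1],[31,29,116,0,-1],[31,29,116,0,-1],[31,29,116,0,-1]]
  ]
}}

```text
t: 2.18
eef_pos: [449.4, -4.0, 129.9]
tcp_rot: [-3.139, -0.001, 1.65]
ft_force: [1.0, -0.1, 0.0]
opening: 0.007
grip_force: 0.0
```

```bash
python3 -c "
from h import *
go(hvz(-45,33,100),1.655); where()
t=env.read_camera('top')[210:325,275:385]; s=env.read_camera('scene')[170:280,290:400]
o=np.hstack([cv2.resize(t,(400,418),interpolation=cv2.INTER_CUBIC),cv2.resize(s,(400,400),interpolation=cv2.INTER_CUBIC)[:].copy() if 0 else cv2.resize(s,(400,418),interpolation=cv2.INTER_CUBIC)])
cv2.imwrite('pics/a.png',o)"
```

```text
[-0.1, 2.8, 29.9, -0.3]
t 2.18 h,v,z [-45.   35.7 129.9] rot [-3.139e+00 -1.000e-03  1.650e+00] F [ 1.  -0.1  0. ] open 0.007 grip 0.0
```

View pics/a.png

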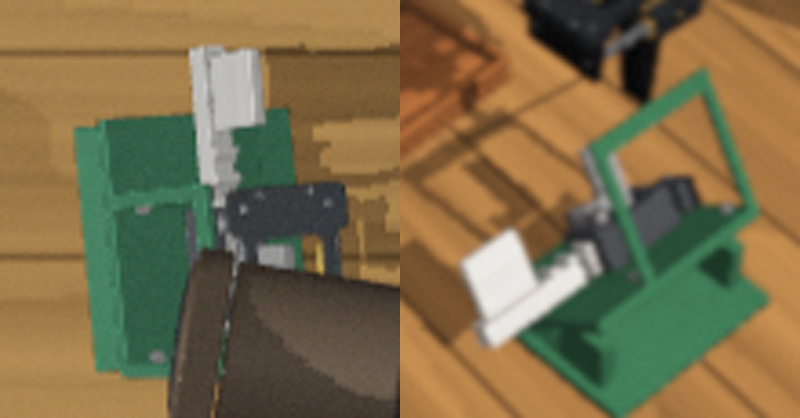

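```bash
python3 -c "
from h import *
s=env.state()
for n in C:
  for p in [s['eef_pos'],hvz(-82,-55,s['eef_pos'][2]+78),hvz(-7,-55,s['eef_pos'][2]+78), hvz(-45,125,s['eef_pos'][2]+78)]: 
    q=proj(n,p)[0]; print(n,q.round(1), 'crop',((q-[275,210])*[400/110,418/115] if n=='top' else (q-[290,170])*[400/110,418/110]+[400,0]).round(0))
print(proj('scene',world(uvn([(75,-60,108),(0,-4,83)]),B)))"
```

```text
scene [353.7 194.8] crop [632.  94.]
scene [320.9 180. ] crop [512.  38.]
scene [341.5 194.3] crop [587.  92.]
scene [378.9 158.2] crop [723. -45.]
top [354.2 299.9] crop [288. 327.]
top [368.9 258.6] crop [341. 176.]
top [334.1 261.5] crop [215. 187.]
top [359.2 344.4] crop [306. 489.]
[[341.18600783 207.87565464]
 [342.50421419 207.18874292]]
```

```bash
python3 -c "
from h import *
for n,rows in (('scene',range(180,200,2)),('top',range(255,280,3))):
  d=cv2.absdiff(env.read_camera(n),cv2.imread(f'pics/{n}0.png')).max(2)
  im=env.read_camera(n); dark=(im.max(2)<75)&(d>25)
  for r in rows:
    c=np.where(dark[r,300:400])[0]+300; print(n,r,c.min() if len(c) else None,c.max() if len(c) else None,len(c), im[r,345:366].max(1).tolist() if n=='scene' else '')
s=env.state();e=s['eef_pos'];R=Ro.from_euler('xyz',s['tcp_rot']).as_matrix()
for dx in(-10,10):
  for dy in (-12,12): print(dx,dy,proj('scene',e+R@[dx,dy,0])[0].round(1),proj('scene',e+R@[dx,dy,-25])[0].round(1))
"
```

```text
scene 180 328 360 26 [43, 70, 102, 116, 112, 101, 96, 88, 77, 62, 49, 39, 34, 31, 29, 38, 77, 128, 160, 172, 173]
scene 182 331 360 26 [41, 71, 95, 100, 93, 86, 69, 45, 24, 14, 10, 13, 16, 16, 20, 54, 110, 157, 179, 180, 177]
scene 184 334 360 22 [44, 83, 118, 139, 129, 94, 45, 14, 10, 9, 10, 16, 15, 15, 25, 68, 126, 168, 180, 182, 181]
scene 186 337 359 17 [77, 129, 164, 172, 152, 107, 51, 13, 11, 11, 11, 14, 13, 14, 37, 85, 138, 169, 178, 177, 178]
scene 188 339 359 15 [90, 143, 175, 177, 157, 109, 49, 14, 8, 13, 12, 13, 16, 21, 60, 113, 157, 174, 176, 176, 176]
scene 190 342 359 12 [101, 137, 164, 173, 161, 120, 56, 18, 9, 12, 14, 13, 17, 26, 69, 122, 160, 170, 171, 173, 171]
scene 192 351 358 8 [166, 160, 151, 148, 147, 120, 66, 19, 8, 10, 11, 15, 20, 47, 96, 142, 165, 167, 160, 148, 132]
scene 194 308 358 9 [189, 184, 180, 169, 154, 128, 94, 64, 37, 22, 11, 8, 23, 63, 116, 148, 148, 131, 116, 121, 125]
scene 196 355 358 4 [196, 193, 188, 187, 183, 175, 162, 139, 112, 89, 68, 48, 50, 74, 101, 116, 126, 128, 127, 128, 129]
scene 198 None None 0 [195, 197, 196, 196, 191, 188, 183, 178, 164, 141, 108, 98, 112, 125, 127, 128, 128, 130, 128, 127, 126]
top 255 None None 0 
top 258 None None 0 
top 261 346 368 19 
top 264 337 369 28 
top 267 349 369 21 
top 270 341 369 28 
top 273 341 367 25 
top 276 342 365 7 
top 279 330 367 12 
-10 -12 [354.4 191.2] [355.1 184.2]
-10 12 [348.3 195. ] [348.8 187.9]
10 -12 [359.7 194.8] [360.4 187.7]
10 12 [353.5 198.7] [354.1 191.6]
```

Emit:
{"method": "step_arm", "body": {
  "plan": [
    [[0,3,10,0,-1],[0,3,20,0,-1],[0,3,30,0,-1],[0,3,30,0,-1],[0,6,30,0,-1],[0,9,30,0,-1],[0,12,30,0,-1],[0,12,30,0,-1]]
  ]
}}

```text
t: 3.15
eef_pos: [462.4, -2.0, 100.8]
tcp_rot: [3.14, 0.0, 1.652]
ft_force: [-0.0, 0.1, -0.6]
opening: 0.006
grip_force: 0.0
```

```bash
python3 -c "
from h import *
where()"
```

```text
t 3.15 h,v,z [-44.   22.5 100.8] rot [3.14  0.    1.652] F [-0.   0.1 -0.6] open 0.006 grip 0.0
```

Emit:
{"method": "step_arm", "body": {
  "plan": [
    [[0,3,0,0,-1],[-1.5,5.5,-2,0,-1],[-3,8,-4.5,0,-1],[-4.5,11,-6.5,0,-1],[-6,14,-8.5,0,-1],[-7.5,17,-10.5,0,-1],[-8.5,20.5,-12,0,-1],[-9.5,24,-13.5,0,-1]]
  ]
}}

```text
t: 3.82
eef_pos: [485.6, -9.6, 113.9]
tcp_rot: [-3.14, -0.0, 1.652]
ft_force: [-1.7, -0.4, 3.5]
opening: 0.007
grip_force: 1.5
```

```bash
python3 -c "
from h import *
where()
s=env.read_camera('scene')[170:280,290:400]; t=env.read_camera('top')[210:325,275:385]
cv2.imwrite('pics/b.png',np.hstack([cv2.resize(s,(500,500),interpolation=cv2.INTER_CUBIC),cv2.resize(t,(300,500))]))"
```

```text
t 3.82 h,v,z [-5.360e+01  1.000e-01  1.139e+02] rot [-3.14  -0.     1.652] F [-1.7 -0.4  3.5] open 0.007 grip 1.5
```

View pics/b.png

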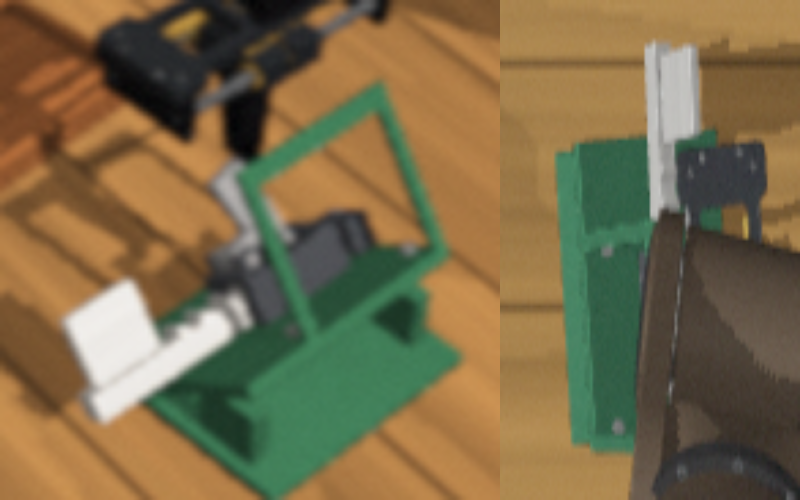

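Emit:
{"method": "step_arm", "body": {
  "plan": [
    [[-1,4,-1.5,0,-1],[-2,7.5,-2.5,0,-1],[-2.5,11,-3.5,0,-1],[-3,15,-4.2,0,-1],[-3.3,19,-4.6,0,-1],[-3.3,23,-4.8,0,-1],[-3,27,-4.6,0,-1],[-3,31,-4.3,0,-1]]
  ]
}}

```text
t: 4.58
eef_pos: [519.1, -10.3, 119.3]
tcp_rot: [3.138, 0.001, 1.652]
ft_force: [0.8, -1.1, 10.9]
opening: 0.007
grip_force: 4.7
```

Emit:
{"method": "step_arm", "body": {
  "plan": [
    [[0,4,0.5,0,-1],[0.5,8,1.2,0,-1],[1,12,2.5,0,-1],[1.5,16,4,0,-1],[1.5,16,4,0,-1]]
  ]
}}

```text
t: 5.0
eef_pos: [536.8, -7.2, 116.1]
tcp_rot: [3.134, 0.001, 1.651]
ft_force: [3.9, 1.6, 15.9]
opening: 0.003
grip_force: 7.1
```

```bash
python3 -c "
from h import *
where()"
```

```text
t 5.00 h,v,z [-55.5 -51.1 116.1] rot [3.134e+00 1.000e-03 1.651e+00] F [ 3.9  1.6 15.9] open 0.003 grip 7.1
```

```bash
python3 -c "
from h import *
where()
s=env.read_camera('scene')[170:280,290:400]; t=env.read_camera('top')[210:325,275:385]
cv2.imwrite('pics/c.png',np.hstack([cv2.resize(s,(500,500),interpolation=cv2.INTER_CUBIC),cv2.resize(t,(300,500))]))"
```

```text
t 5.00 h,v,z [-55.5 -51.1 116.1] rot [3.134e+00 1.000e-03 1.651e+00] F [ 3.9  1.6 15.9] open 0.003 grip 7.1
```

View pics/c.png

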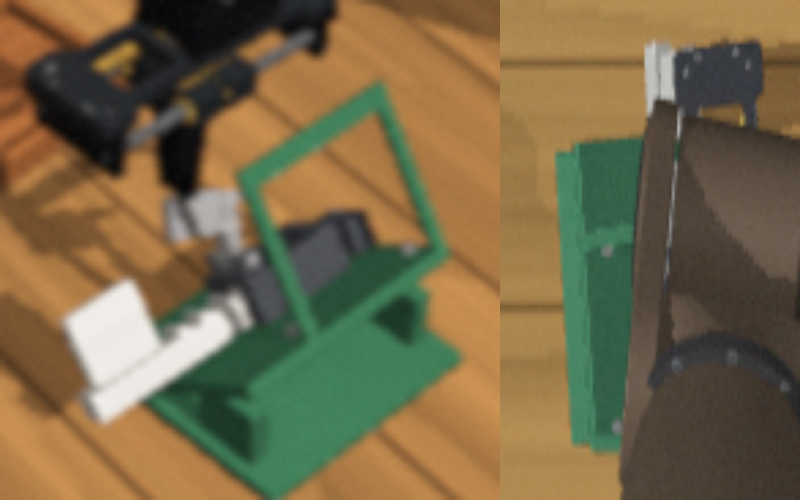

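Emit:
{"method": "step_arm", "body": {
  "plan": [
    [[1,3,1.5,0,-1],[2,6,3,0,-1],[3.5,8,5,0,-1],[5,10,7,0,-1],[5,10,7,0,-1]]
  ]
}}

```text
t: 5.52
eef_pos: [549.0, -2.0, 110.4]
tcp_rot: [3.127, 0.003, 1.651]
ft_force: [12.0, -1.6, 20.5]
opening: 0.001
grip_force: 9.9
```

```bash
python3 -c "
from h import *
where(); print(env.state()['moment'])"
```

```text
t 5.52 h,v,z [-51.4 -63.7 110.4] rot [3.127e+00 3.000e-03 1.651e+00] F [12.  -1.6 20.5] open 0.001 grip 9.9
[-0.34598593 -2.50899402 -0.07039646]
```

Emit:
{"method": "step_arm", "body": {
  "plan": [
    [[0,-1,-4,0,-1],[-2,-1,-12,0,-1],[-4,-1,-24,0,-1],[-4,-2,-40,0,-1],[-4,-40,-60,0,-1],[-4,-80,-75,0,-1],[-4,-80,-75,0,-1],[-4,-80,-75,0,-1]]
  ]
}}

```text
t: 6.18
eef_pos: [462.3, -11.9, 183.5]
tcp_rot: [3.14, 0.0, 1.651]
ft_force: [0.8, 0.3, 0.3]
opening: 0.001
grip_force: 0.0
```

```bash
python3 -c "
from h import *
where()
s=env.read_camera('scene')[170:280,290:400]; t=env.read_camera('top')[210:325,275:385]
cv2.imwrite('pics/d.png',np.hstack([cv2.resize(s,(400,400),interpolation=cv2.INTER_CUBIC),cv2.resize(t,(400,400),interpolation=cv2.INTER_CUBIC)]))"
```

```text
t 6.18 h,v,z [-53.9  23.5 183.5] rot [3.14  0.    1.651] F [0.8 0.3 0.3] open 0.001 grip 0.0
```

View pics/d.png

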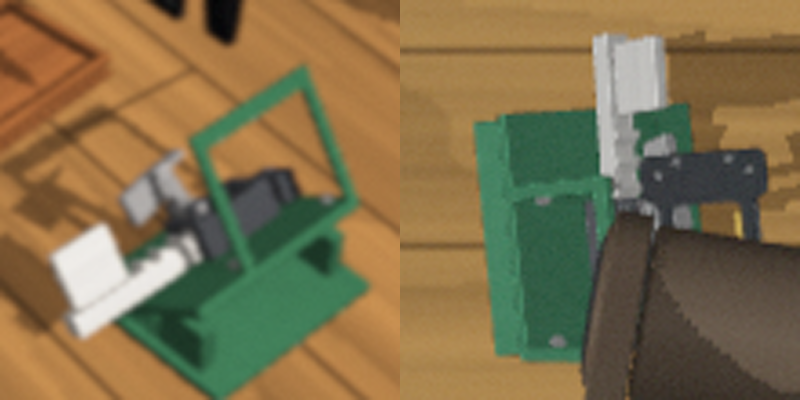

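```bash
cat >> h.py <<'E'
def white(im,lim=195):
    h=cv2.cvtColor(im,cv2.COLOR_BGR2HSV); m=((h[...,2]>lim)&(h[...,1]<40)).astype(np.uint8); m[:150]=0;m[330:]=0;m[:,:280]=0;m[:,400:]=0
    n,l,st,ce=cv2.connectedComponentsWithStats(m); i=1+st[1:,4].argmax(); return l==i,st[i],ce[i]
def corners(im,lim=195):
    m,st,ce=white(im,lim); c,_=cv2.findContours(m.astype(np.uint8),0,2); c=max(c,key=cv2.contourArea)
    return st.tolist(),ce.round(1),cv2.boxPoints(cv2.minAreaRect(c)).round(1).tolist()
E
python3 -c "
from h import *
for n in C:
  print(n,corners(cv2.imread(f'pics/{n}0.png'))); print(corners(env.read_camera(n)))
for n in C: print(n,proj(n,world(uvn([(-5,-145,63),(-5,-95,63),(-5,-155,63)]),B)).round(1).tolist())
"
```

```text
scene ([308, 231, 32, 30, 440], array([320.9, 244.8]), [[302.8999938964844, 241.6999969482422], [327.70001220703125, 224.3000030517578], [340.70001220703125, 242.8000030517578], [315.79998779296875, 260.20001220703125]])
([305, 232, 36, 30, 498], array([319.1, 245.9]), [[299.79998779296875, 242.8000030517578], [328.20001220703125, 223.8000030517578], [341.20001220703125, 243.1999969482422], [312.79998779296875, 262.20001220703125]])
top ([344, 237, 1, 6, 6], array([344. , 239.5]), [[344.0, 242.0], [344.0, 242.0], [344.0, 237.0], [344.0, 237.0]])
([344, 221, 1, 7, 7], array([344., 224.]), [[344.0, 227.0], [344.0, 227.0], [344.0, 221.0], [344.0, 221.0]])
scene [[305.7, 238.5], [319.8, 229.4], [302.9, 240.4]]
top [[344.9, 223.3], [346.8, 244.3], [344.6, 219.1]]
```

```bash
python3 -c "
from h import *
a=cv2.imread('pics/top0.png');b=env.read_camera('top')
for lim in(150,170):
  for im in(a,b): print(corners(im,lim))
for im in (a,b): print(im[214:250,342].max(1).tolist())
a=cv2.imread('pics/scene0.png');b=env.read_camera('scene')
for off in range(0,6): print(off, np.abs(b[226:262,300-0:335].astype(int)-a[226-round(off*.68):262-round(off*.68),300+off:335+off]).mean().round(1))
"
```

```text
([327, 223, 19, 38, 444], array([335.5, 237.4]), [[326.70001220703125, 223.10000610351562], [344.29998779296875, 221.6999969482422], [347.20001220703125, 259.0], [329.6000061035156, 260.29998779296875]])
([328, 220, 20, 42, 515], array([336.3, 235.7]), [[328.0, 220.0], [347.0, 220.0], [347.0, 261.0], [328.0, 261.0]])
([333, 224, 12, 22, 218], array([338.5, 234.3]), [[332.20001220703125, 224.8000030517578], [343.20001220703125, 223.8000030517578], [345.0, 244.10000610351562], [334.0, 245.10000610351562]])
([334, 220, 12, 23, 233], array([339.4, 231.4]), [[334.0, 242.0], [334.0, 220.0], [345.0, 220.0], [345.0, 242.0]])
[165, 162, 159, 159, 161, 161, 167, 165, 158, 164, 181, 182, 184, 185, 185, 185, 184, 186, 186, 186, 186, 187, 185, 187, 187, 187, 186, 187, 187, 185, 164, 88, 88, 84, 88, 87]
[170, 167, 163, 165, 166, 168, 178, 191, 192, 192, 192, 194, 193, 192, 192, 193, 193, 192, 194, 195, 193, 194, 195, 194, 194, 194, 195, 174, 92, 91, 88, 89, 91, 90, 89, 89]
0 24.1
1 20.4
2 15.9
3 16.8
4 23.6
5 26.9
```

Emit:
{"method": "step_arm", "body": {
  "plan": [
    [[3,35,0,0,1],[5,70,0,0,1],[8,105,0,0,1],[10,140,0,0,1],[12,170.5,0,0,1],[12,170.5,0,0,1],[12,170.5,0,0,1],[12,170.5,0,0,1]]
  ]
}}

```text
t: 7.15
eef_pos: [631.6, 14.0, 181.2]
tcp_rot: [-3.14, -0.0, 1.652]
ft_force: [0.1, -0.4, 0.7]
opening: 0.509
grip_force: 0.0
```

```bash
python3 -c "
from h import *
where(); go(hvz(-42,-147,110),1.655); 
b=env.read_camera('top'); print(corners(b,170)); print(b[180:250,342].max(1).tolist())
b=env.read_camera('scene');print(corners(b))"
```

```text
t 7.15 h,v,z [ -42.3 -147.4  181.2] rot [-3.14  -0.     1.652] F [ 0.1 -0.4  0.7] open 0.509 grip 0.0
[0.3, -0.3, 71.2, -0.2]
([329, 229, 3, 3, 9], array([330., 230.]), [[329.0, 229.0], [331.0, 229.0], [331.0, 231.0], [329.0, 231.0]])
[65, 70, 77, 81, 86, 87, 89, 90, 96, 98, 94, 100, 100, 103, 103, 103, 105, 105, 103, 107, 108, 110, 114, 112, 110, 111, 110, 107, 109, 106, 105, 101, 103, 93, 67, 68, 68, 68, 69, 67, 66, 65, 64, 59, 56, 59, 60, 56, 55, 53, 53, 39, 48, 74, 84, 83, 85, 82, 85, 83, 90, 94, 92, 91, 73, 63, 57, 60, 58, 55]
([305, 232, 36, 30, 506], array([319.3, 246. ]), [[299.70001220703125, 243.0], [328.1000061035156, 223.60000610351562], [341.20001220703125, 242.8000030517578], [312.79998779296875, 262.20001220703125]])
```

Emit:
{"method": "step_arm", "body": {
  "plan": [
    [[0,0,20,0,1],[0,0,45,0,1],[0,0,70,0,1],[0,0,70,0,1],[0,0,70,0,1],[0,0,70,0,1]]
  ]
}}

```text
t: 7.75
eef_pos: [632.6, 13.7, 113.7]
tcp_rot: [3.14, 0.0, 1.651]
ft_force: [0.0, 0.6, -0.1]
opening: 0.983
grip_force: 0.0
```

```bash
python3 -c "
from h import *
where()
s=env.read_camera('scene')[165:275,280:390]; t=env.read_camera('top')[200:310,300:410]
cv2.imwrite('pics/e.png',np.hstack([cv2.resize(s,(500,500),interpolation=cv2.INTER_CUBIC),cv2.resize(t,(300,500))]))
e=env.state()['eef_pos'];R=Ro.from_euler('xyz',env.state()['tcp_rot']).as_matrix()
print([((proj('scene',e+R@[0,dy,dz])[0]-[280,165])*500/110).round() for dy in(-47.5,-59.5,47.5) for dz in (0,)])"
```

```text
t 7.75 h,v,z [ -42.7 -148.3  113.7] rot [3.14  0.    1.651] F [ 0.   0.6 -0.1] open 0.983 grip 0.0
[array([171., 265.]), array([186., 255.]), array([ 45., 344.])]
```

View pics/e.png

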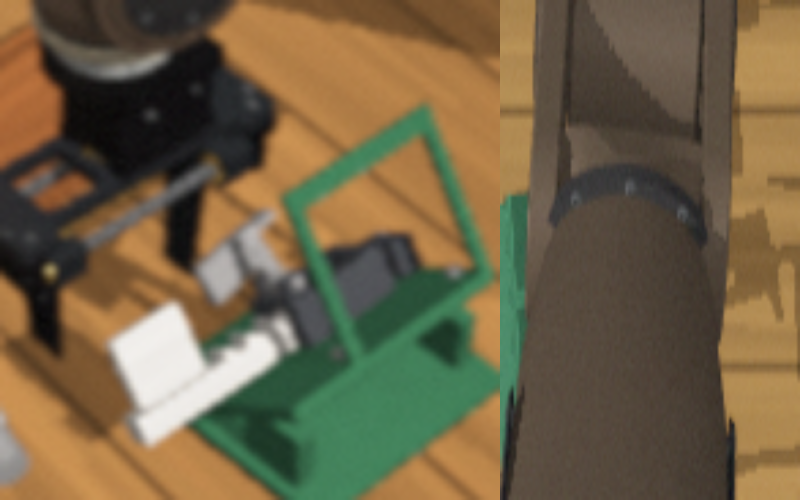

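Emit:
{"method": "step_arm", "body": {
  "plan": [
    [[0,0,7,0,1],[0,0,14,0,1],[0,0,20,0,1],[0,0,20,0,1]]
  ]
}}

```text
t: 8.18
eef_pos: [631.6, 14.0, 90.7]
tcp_rot: [-3.14, -0.0, 1.652]
ft_force: [-0.1, -0.6, -0.6]
opening: 1.002
grip_force: 0.0
```

Emit:
{"method": "step_arm", "body": {
  "plan": [
    [[0,0,4,0,1],[0,0,8,0,1],[0,0,13,0,1],[0,0,13,0,1]]
  ]
}}

```text
t: 8.52
eef_pos: [631.8, 13.9, 78.1]
tcp_rot: [-3.14, -0.0, 1.652]
ft_force: [-0.5, 0.1, -0.6]
opening: 1.001
grip_force: 0.0
```

```bash
python3 -c "
from h import *
where()"
```

```text
t 8.52 h,v,z [ -42.4 -147.6   78.1] rot [-3.14  -0.     1.652] F [-0.5  0.1 -0.6] open 1.001 grip 0.0
```

Emit:
{"method": "step_arm", "body": {
  "plan": [
    [[0,3,0,0,1],[0,6,0,0,1],[0,9,0,0,1],[0,12,0,0,1],[0,15,0,0,1],[0,18,0,0,1],[0,18,0,0,1]]
  ]
}}

```text
t: 9.1
eef_pos: [643.8, 15.0, 77.7]
tcp_rot: [-3.124, -0.001, 1.653]
ft_force: [-29.8, -5.4, 9.5]
opening: 0.995
grip_force: 15.3
```

```bash
python3 -c "
from h import *
where();print(corners(env.read_camera('scene')))"
```

```text
t 9.10 h,v,z [ -42.4 -159.6   77.7] rot [-3.124e+00 -1.000e-03  1.653e+00] F [-29.8  -5.4   9.5] open 0.995 grip 15.3
([303, 234, 38, 30, 518], array([318. , 247.3]), [[297.8999938964844, 245.1999969482422], [327.0, 223.6999969482422], [340.79998779296875, 242.5], [311.70001220703125, 263.8999938964844]])
```

Emit:
{"method": "step_arm", "body": {
  "plan": [
    [[0,-8,0,0,1],[0,-9,0,0,1],[0,-9,0,0,1]]
  ]
}}

```text
t: 9.4
eef_pos: [641.9, 14.6, 79.6]
tcp_rot: [3.14, 0.0, 1.651]
ft_force: [0.5, -0.3, -0.2]
opening: 1.0
grip_force: 0.0
```

```bash
python3 -c "
from h import *
where();print(corners(env.read_camera('scene')))"
```

```text
t 9.40 h,v,z [ -42.6 -157.6   79.6] rot [3.14  0.    1.651] F [ 0.5 -0.3 -0.2] open 1.0 grip 0.0
([303, 234, 38, 30, 520], array([318. , 247.1]), [[298.3999938964844, 244.10000610351562], [328.3999938964844, 224.10000610351562], [341.29998779296875, 243.5], [311.29998779296875, 263.5]])
```

Emit:
{"method": "step_arm", "body": {
  "plan": [
    [[4,-1,0,0,1],[8,-1,4,0,1],[12,-1,7,0,1],[16,-1,11,0,1],[16,-1,11,0,1]]
  ]
}}

```text
t: 9.87
eef_pos: [638.5, 31.5, 67.1]
tcp_rot: [-3.14, -0.0, 1.652]
ft_force: [-2.1, 1.1, -0.4]
opening: 1.0
grip_force: 0.0
```

Emit:
{"method": "step_arm", "body": {
  "plan": [
    [[0,3,0,0,1],[0,6,0,0,1],[0,9,0,0,1],[0,12,0,0,1],[0,12,0,0,1]]
  ]
}}

```text
t: 10.28
eef_pos: [651.7, 31.3, 68.3]
tcp_rot: [3.141, 0.0, 1.651]
ft_force: [-0.6, -0.1, -0.4]
opening: 0.998
grip_force: 0.1
```

```bash
python3 -c "
from h import *
where();print(corners(env.read_camera('scene')))"
```

```text
t 10.28 h,v,z [ -26.8 -168.9   68.3] rot [3.141 0.    1.651] F [-0.6 -0.1 -0.4] open 0.998 grip 0.1
([300, 235, 41, 31, 553], array([315.8, 248.8]), [[294.70001220703125, 246.5], [327.20001220703125, 223.6999969482422], [340.70001220703125, 242.8000030517578], [308.20001220703125, 265.70001220703125]])
```

Emit:
{"method": "step_arm", "body": {
  "plan": [
    [[0,4,0,0,1],[0,8,0,0,1],[0,12,0,0,1],[0,16,0,0,1],[0,16,0,0,1],[0,14,0,0,1]]
  ]
}}

```text
t: 10.83
eef_pos: [665.6, 32.6, 68.3]
tcp_rot: [3.14, 0.0, 1.652]
ft_force: [0.0, 0.0, 1.0]
opening: 1.0
grip_force: 0.0
```

```bash
python3 -c "
from h import *
where();print(corners(env.read_camera('scene')))
print(proj('scene',world(uvn([(-5,-188,63),(-5,-138,63),(-5,-188,20)]),B)).round(1).tolist())"
```

```text
t 10.83 h,v,z [ -26.7 -182.8   68.3] rot [3.14  0.    1.652] F [0. 0. 1.] open 1.0 grip 0.0
([294, 238, 47, 31, 615], array([312.4, 251.3]), [[289.20001220703125, 249.39999389648438], [327.20001220703125, 223.3000030517578], [340.70001220703125, 242.89999389648438], [302.70001220703125, 269.0]])
[[293.2, 246.6], [307.7, 237.2], [299.8, 261.1]]
```

Emit:
{"method": "step_arm", "body": {
  "plan": [
    [[0,-5,0,0,1],[0,-10,0,0,1],[0,-15,0,0,1],[0,-20.5,0,0,1],[0,-20.5,0,0,0.3],[0,-20.5,0,0,-1],[0,-20.5,0,0,-1],[0,-20.5,0,0,-1]]
  ]
}}

```text
t: 11.55
eef_pos: [644.6, 30.9, 68.2]
tcp_rot: [3.141, 0.0, 1.652]
ft_force: [-0.0, -0.1, 0.0]
opening: 0.772
grip_force: 0.0
```

Emit:
{"method": "step_arm", "body": {
  "plan": [
    [[0,0,0,0,-1],[0,0,0,0,-1],[0,0,0,0,-1]]
  ]
}}

```text
t: 11.8
eef_pos: [644.5, 30.9, 68.1]
tcp_rot: [-3.142, 0.0, 1.652]
ft_force: [-0.0, -0.1, 0.7]
opening: 0.569
grip_force: 0.0
```

```bash
python3 -c "
from h import *
where();print(corners(env.read_camera('scene')))"
```

```text
t 11.80 h,v,z [ -26.5 -161.6   68.1] rot [-3.142  0.     1.652] F [-0.  -0.1  0.7] open 0.569 grip 0.0
([300, 238, 41, 31, 545], array([314.1, 251.7]), [[289.6000061035156, 250.0], [327.6000061035156, 223.8000030517578], [340.70001220703125, 242.89999389648438], [302.70001220703125, 269.0]])
```

Emit:
{"method": "step_arm", "body": {
  "plan": [
    [[0,0,0,0,-1],[0,0,0,0,-1],[0,0,0,0,-1],[0,0,0,0,-1]]
  ]
}}

```text
t: 12.18
eef_pos: [644.5, 30.9, 68.2]
tcp_rot: [3.141, 0.0, 1.652]
ft_force: [0.8, 0.2, -0.3]
opening: 0.514
grip_force: 29.9
```

```bash
python3 -c "
from h import *
where()"
```

```text
t 12.18 h,v,z [ -26.6 -161.6   68.2] rot [3.141 0.    1.652] F [ 0.8  0.2 -0.3] open 0.514 grip 29.9
```

```bash
python3 -c "
from h import *
for p in [(349,199),(386,200),(376,127),(271,152)]: print(ray('top',p,20).round())
print(hvz(-26.6,-212,68))"
```

```text
[696.   4.  20.]
[693. -88.  20.]
[879. -64.  20.]
[816. 201.  20.]
[694.68604838  35.12433602  68.        ]
```

Emit:
{"method": "step_arm", "body": {
  "plan": [
    [[0,3,0,0,-1],[0,6,0,0,-1],[0,9,0,0,-1],[0,12,0,0,-1],[0,12,0,0,-1]]
  ]
}}

```text
t: 12.6
eef_pos: [657.0, 31.9, 68.0]
tcp_rot: [3.141, 0.0, 1.652]
ft_force: [0.8, -0.3, -3.2]
opening: 0.514
grip_force: 29.8
```

```bash
python3 -c "
from h import *
where();print(corners(env.read_camera('scene')))"
```

```text
t 12.60 h,v,z [ -26.6 -174.2   68. ] rot [3.141 0.    1.652] F [ 0.8 -0.3 -3.2] open 0.514 grip 29.8
([296, 238, 44, 33, 557], array([312. , 253.4]), [[286.20001220703125, 252.1999969482422], [328.20001220703125, 224.1999969482422], [340.79998779296875, 243.1999969482422], [298.79998779296875, 271.20001220703125]])
```

Emit:
{"method": "step_arm", "body": {
  "plan": [
    [[0,5,0,0,-1],[0,11,0,0,-1],[0,17,0,0,-1],[0,23,0,0,-1],[0,29,0,0,-1],[0,32,0,0,-1],[0,34,0,0,-1],[0,36,0,0,-1]]
  ]
}}

```text
t: 13.32
eef_pos: [692.3, 34.9, 68.0]
tcp_rot: [-3.141, 0.0, 1.652]
ft_force: [-0.6, 1.2, -2.9]
opening: 0.514
grip_force: 29.8
```

Emit:
{"method": "step_arm", "body": {
  "plan": [
    [[0,6,0,0,-1],[0,12,0,0,-1],[0,18,0,0,-1],[0,24,0,0,-1],[0,32,0,0,-1],[0,40,0,0,-1],[0,40,0,0,-1]]
  ]
}}

```text
t: 13.9
eef_pos: [733.7, 38.1, 68.1]
tcp_rot: [3.14, 0.0, 1.652]
ft_force: [0.0, -0.4, -2.7]
opening: 0.513
grip_force: 29.8
```

```bash
python3 -c "
from h import *
where(); print(env.state()['moment'].round(2))
for n in('scene','top'): print(n,corners(env.read_camera(n),170))"
```

```text
t 13.90 h,v,z [ -26.9 -251.1   68.1] rot [3.14  0.    1.652] F [ 0.  -0.4 -2.7] open 0.513 grip 29.8
[-0.07 -0.22 -0.  ]
scene ([280, 246, 50, 39, 579], array([299.3, 263.8]), [[266.5, 264.1000061035156], [316.70001220703125, 230.1999969482422], [330.20001220703125, 250.1999969482422], [280.0, 284.1000061035156]])
top ([370, 196, 13, 9, 83], array([375.9, 199.9]), [[369.3999938964844, 202.60000610351562], [370.20001220703125, 195.1999969482422], [382.79998779296875, 196.60000610351562], [382.0, 204.0]])
```

Emit:
{"method": "step_arm", "body": {
  "plan": [
    [[0,0,-10,0,-1],[0,2,-30,0,-1],[0,2,-55,0,-1],[0,2,-80,0,-1],[0,2,-100,0,-1],[0,2,-100,0,-1]]
  ]
}}

```text
t: 14.5
eef_pos: [735.5, 38.2, 173.9]
tcp_rot: [3.134, 0.001, 1.652]
ft_force: [1.2, 0.2, -2.2]
opening: 0.516
grip_force: 29.8
```

```bash
cat >> h.py <<'E'
TC=np.array([550.9,-236.5]); t1=np.array([.988,.155]); t2=np.array([-.155,.988])
def tr(a,b,z): return np.r_[TC+a*t1+b*t2,z]
def wt():
    s=env.state(); d=s['eef_pos'][:2]-TC; print('tray',(d@t1).round(1),(d@t2).round(1),s['eef_pos'][2].round(1),'rot',s['tcp_rot'].round(3),'F',s['ft_force'].round(1),'grip',round(s['grip_force'],1),'open',round(s['opening'],3),'t',round(s['t'],2))
E
python3 -c "
from h import *
where(); go(tr(58,15,165),1.726)
s=env.read_camera('scene')[170:330,230:390];cv2.imwrite('pics/f.png',cv2.resize(s,(600,600),interpolation=cv2.INTER_CUBIC))"
```

```text
t 14.50 h,v,z [ -27.  -252.9  173.9] rot [3.134e+00 1.000e-03 1.652e+00] F [ 1.2  0.2 -2.2] open 0.516 grip 29.8
[-239.6, -149.5, 8.0, -4.3]
```

View pics/f.png

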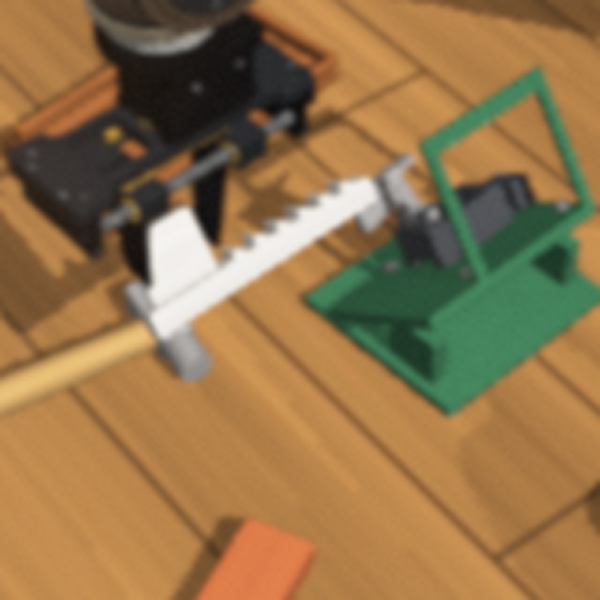

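```bash
python3 -c "
from h import *
s=env.state(); e=s['eef_pos']; wx=world([1,0,0],[0,0,B[2]])[0]; wv=world([0,1,0],[0,0,B[2]])[0]
ax=e+[0,0,12]-1.3*wx
for ph in (35,25,15,5,0):
  f=np.radians(ph); U=np.cos(f)*wx+np.sin(f)*np.array([0,0,1]); N=-np.sin(f)*wx+np.cos(f)*np.array([0,0,1])
  P=[ax+u*U+v*wv+(n-49)*N for u,v,n in [(9,-32,0),(5,25,63),(5,-25,63),(9,148,0),(9,148,16),(9,-32,16)]]
  print(ph,((proj('scene',P)-[230,170])*3.75).round().astype(int).tolist())
"
```

```text
35 [[168, 339], [195, 206], [132, 244], [377, 204], [368, 182], [157, 317]]
25 [[162, 339], [197, 208], [135, 246], [370, 205], [363, 184], [154, 318]]
15 [[154, 337], [200, 210], [137, 248], [362, 203], [358, 184], [149, 317]]
5 [[147, 333], [202, 213], [140, 251], [353, 200], [352, 182], [144, 315]]
0 [[142, 331], [204, 214], [141, 253], [349, 198], [349, 181], [141, 314]]
```

Emit:
{"method": "step_arm", "body": {
  "plan": [
    [[-15,-9,0,0,-1],[-45,-28,0,-1,-1],[-80,-50,0,-2,-1],[-115,-72,0,-3,-1],[-150,-94,0,-4.3,-1],[-185,-116,0,-4.3,-1],[-215,-135,0,-4.3,-1],[-235,-146,0,-4.3,-1]]
  ]
}}

```text
t: 15.22
eef_pos: [604.9, -210.3, 166.7]
tcp_rot: [-3.139, -0.001, 1.725]
ft_force: [0.2, -0.5, -2.2]
opening: 0.515
grip_force: 29.8
```

Emit:
{"method": "step_arm", "body": {
  "plan": [
    [[0,0,0,0,-1],[0,0,0,0,-1]]
  ]
}}

```text
t: 15.38
eef_pos: [606.5, -208.7, 167.0]
tcp_rot: [-3.14, -0.001, 1.724]
ft_force: [0.2, -0.2, -2.7]
opening: 0.514
grip_force: 29.8
```

```bash
python3 -c "
from h import *
wt(); go(tr(58,14,60),1.726)"
```

```text
tray 59.2 18.9 167.0 rot [-3.140e+00 -1.000e-03  1.724e+00] F [ 0.2 -0.2 -2.7] grip 29.8 open 0.514 t 15.38
[-5.0, -1.0, 107.0, -0.1]
```

Lower to z 60 first, then check.

Emit:
{"method": "step_arm", "body": {
  "plan": [
    [[-5,-1,15,0,-1],[-5,-1,40,0,-1],[-5,-1,65,0,-1],[-5,-1,88,0,-1],[-5,-1,102,0,-1],[-5,-1,107,0,-1],[-5,-1,107,0,-1]]
  ]
}}

```text
t: 15.97
eef_pos: [607.0, -211.5, 59.4]
tcp_rot: [-3.139, -0.002, 1.728]
ft_force: [0.2, 1.3, -3.0]
opening: 0.515
grip_force: 29.8
```

```bash
python3 -c "
from h import *
wt(); go(tr(58,14,43),1.726)"
```

```text
tray 59.3 16.0 59.4 rot [-3.139e+00 -2.000e-03  1.728e+00] F [ 0.2  1.3 -3. ] grip 29.8 open 0.515 t 15.97
[-2.0, -1.2, 16.4, 0.1]
```

Emit:
{"method": "step_arm", "body": {
  "plan": [
    [[-3,0,4,0,-1],[-3,0,8,0,-1],[-3,0,12,0,-1],[-3,0,14.5,0,-1],[-3,0,14.5,0,-1],[-3,0,14.5,0,-1]]
  ]
}}

```text
t: 16.47
eef_pos: [608.6, -217.8, 49.3]
tcp_rot: [3.139, 0.004, 1.726]
ft_force: [-5.7, -6.2, 15.2]
opening: 0.518
grip_force: 29.9
```

```bash
python3 -c "
from h import *
wt(); print(env.state()['moment'].round(2))"
```

```text
tray 59.9 9.5 49.3 rot [3.139 0.004 1.726] F [-5.7 -6.2 15.2] grip 29.9 open 0.518 t 16.47
[-1.29  0.7  -0.05]
```

Emit:
{"method": "step_arm", "body": {
  "plan": [
    [[3,0,-4,0,-1],[3,0,-8,0,-1],[3,0,-8,0,-1]]
  ]
}}

```text
t: 16.72
eef_pos: [607.7, -212.9, 55.6]
tcp_rot: [3.141, 0.001, 1.727]
ft_force: [0.2, 0.1, -3.1]
opening: 0.512
grip_force: 29.8
```

```bash
python3 -c "
from h import *
wt(); print(env.state()['moment'].round(2))
s=env.read_camera('scene')[130:240,210:340];cv2.imwrite('pics/g.png',cv2.resize(s,(702,594),interpolation=cv2.INTER_CUBIC))
K=702/130
s=env.state(); e=s['eef_pos']; y=s['tcp_rot'][2]; wx=np.array([np.cos(y),np.sin(y),0]); wv=np.array([-np.sin(y),np.cos(y),0])
ax=e+[0,0,12]-1.3*wx
for ph in (50,35,20,5):
  f=np.radians(ph); U=np.cos(f)*wx+np.sin(f)*np.array([0,0,1]); N=-np.sin(f)*wx+np.cos(f)*np.array([0,0,1])
  P=[ax+u*U+v*wv+(n-49)*N for u,v,n in [(9,-32,0),(5,25,63),(5,-25,63),(9,148,0),(9,148,16),(9,-32,16)]]
  print(ph,((proj('scene',P)-[210,130])*K).round().astype(int).tolist())
print(((proj('scene',[tr(130,65,24),tr(-130,65,24),tr(130,-65,24),tr(122,57,8)])-[210,130])*K).round())
"
```

```text
tray 59.8 14.6 55.6 rot [3.141e+00 1.000e-03 1.727e+00] F [ 0.2  0.1 -3.1] grip 29.8 open 0.512 t 16.72
[-0.01 -0.26 -0.07]
50 [[305, 453], [314, 306], [245, 350], [539, 297], [523, 273], [288, 428]]
35 [[296, 461], [318, 307], [249, 351], [529, 305], [517, 280], [283, 434]]
20 [[284, 462], [323, 310], [254, 353], [516, 307], [509, 283], [275, 437]]
5 [[270, 459], [328, 313], [259, 357], [501, 305], [499, 282], [266, 436]]
[[264. 523.]
 [599. 295.]
 [104. 408.]
 [267. 529.]]
```

View pics/g.png

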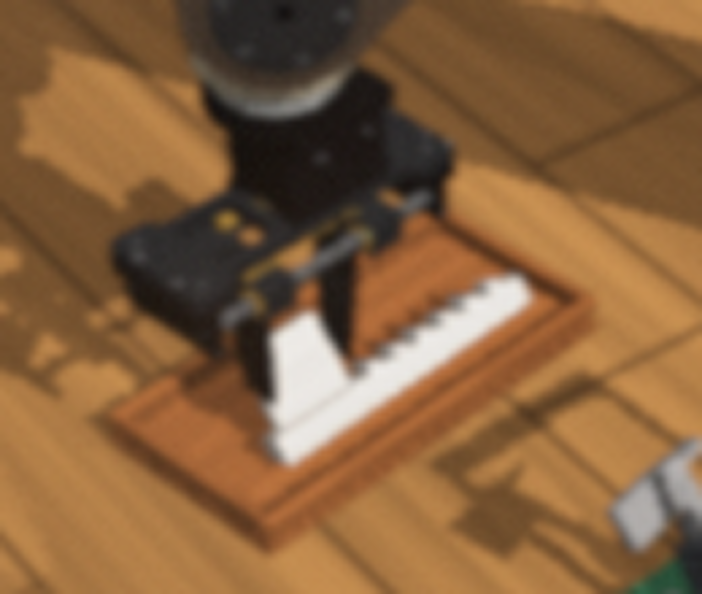

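Emit:
{"method": "step_arm", "body": {
  "plan": [
    [[4,-1,3,0,-1],[8,-1,5,0,-1],[11,-1,5.5,0,-1],[14,-1,5.5,0,-1],[17,-1,5.5,0,-1],[20,-1,5.5,0,-1],[20,-1,5.5,0,-1]]
  ]
}}

```text
t: 17.35
eef_pos: [603.4, -193.9, 51.1]
tcp_rot: [3.14, 0.002, 1.727]
ft_force: [-8.3, -4.8, 17.8]
opening: 0.51
grip_force: 30.0
```

```bash
python3 -c "
from h import *
wt(); print(env.state()['moment'].round(2))"
```

```text
tray 58.5 33.9 51.1 rot [3.140e+00 2.000e-03 1.727e+00] F [-8.3 -4.8 17.8] grip 30.0 open 0.51 t 17.35
[-1.23  1.08 -0.17]
```

Emit:
{"method": "step_arm", "body": {
  "plan": [
    [[0,0,-3,0,-1],[1,0,-4,0,-1],[4,0,-4,0,-1],[7,0,-4,0,-1],[10,0,-4,0,-1],[13,0,-4,0,-1],[13,0,-4,0,-1]]
  ]
}}

```text
t: 17.93
eef_pos: [601.3, -179.9, 53.1]
tcp_rot: [3.142, 0.0, 1.727]
ft_force: [1.7, -3.0, -0.6]
opening: 0.506
grip_force: 30.4
```

```bash
python3 -c "
from h import *
wt(); print(env.state()['moment'].round(2)); print(corners(env.read_camera('scene')[:, :],170))
im=env.read_camera('scene'); cv2.imwrite('pics/h.png',im)
h=cv2.cvtColor(im,cv2.COLOR_BGR2HSV); m=((h[...,2]>170)&(h[...,1]<40)).astype(np.uint8); m[:160]=0;m[250:]=0;m[:,:240]=0;m[:,318:]=0
n,l,st,ce=cv2.connectedComponentsWithStats(m); i=1+st[1:,4].argmax(); c=cv2.findContours((l==i).astype(np.uint8),0,2)[0][0]; print(st[i],cv2.approxPolyDP(c,1.2,True)[:,0].tolist())
s=env.state(); e=s['eef_pos']; y=s['tcp_rot'][2]; wx=np.array([np.cos(y),np.sin(y),0]); wv=np.array([-np.sin(y),np.cos(y),0])
ax=e+[0,0,12]-1.3*wx
for ph in (35,20,5,-5):
  f=np.radians(ph); U=np.cos(f)*wx+np.sin(f)*np.array([0,0,1]); N=-np.sin(f)*wx+np.cos(f)*np.array([0,0,1])
  P=[ax+u*U+v*wv+(n-49)*N for u,v,n in [(9,-32,0),(5,25,63),(9,148,0),(9,148,16),(9,-32,16)]]
  print(ph,proj('scene',P).round(1).tolist())"
```

```text
tray 58.6 48.1 53.1 rot [3.142 0.    1.727] F [ 1.7 -3.  -0.6] grip 30.4 open 0.506 t 17.93
[-0.71 -0.53  0.47]
([280, 185, 30, 25, 214], array([294.5, 196.1]), [[276.70001220703125, 204.1999969482422], [307.0, 183.10000610351562], [310.79998779296875, 188.5], [280.3999938964844, 209.60000610351562]])
[264 185  47  33 428] [[309, 186], [303, 186], [294, 194], [290, 195], [290, 197], [287, 197], [287, 199], [282, 203], [278, 202], [275, 193], [271, 194], [269, 197], [270, 210], [264, 214], [269, 217], [306, 192], [310, 188]]
35 [[273.0, 221.1], [277.2, 192.4], [316.1, 191.6], [313.9, 186.9], [270.6, 216.3]]
20 [[270.7, 221.4], [278.1, 192.8], [313.6, 192.1], [312.3, 187.5], [269.1, 216.7]]
5 [[268.0, 220.7], [279.0, 193.6], [310.8, 191.6], [310.5, 187.4], [267.3, 216.4]]
-5 [[266.0, 219.7], [279.6, 194.2], [308.8, 190.7], [309.1, 187.0], [266.0, 215.9]]
```

Emit:
{"method": "step_arm", "body": {
  "plan": [
    [[-3,0,0,0,-1],[-6,0,0,0,-1],[-9,0,0,0,-1],[-9,0,2,0,-1],[-9,0,4,0,-1],[-9,0,4,0,-1]]
  ]
}}

```text
t: 18.53
eef_pos: [602.0, -190.3, 50.7]
tcp_rot: [-3.141, 0.001, 1.726]
ft_force: [-9.1, -3.0, 17.6]
opening: 0.505
grip_force: 30.0
```

```bash
python3 -c "
from h import *
wt(); print(env.state()['moment'].round(2))"
```

```text
tray 57.6 37.7 50.7 rot [-3.141e+00  1.000e-03  1.726e+00] F [-9.1 -3.  17.6] grip 30.0 open 0.505 t 18.53
[-0.76  1.48 -0.07]
```

Emit:
{"method": "step_arm", "body": {
  "plan": [
    [[0,0,-1.5,0,-1],[0,0,-1.5,0,-1],[0,0,-1.5,0,0.1],[0,0,-1.5,0,0.15],[0,0,-1.5,0,0.3],[0,0,-1.5,0,0.4],[0,0,-1.5,0,0.4],[0,0,-1.5,0,0.4]]
  ]
}}

```text
t: 19.2
eef_pos: [602.7, -189.3, 50.5]
tcp_rot: [-3.142, -0.0, 1.727]
ft_force: [-1.3, -0.2, -0.4]
opening: 0.697
grip_force: 0.0
```

```bash
python3 -c "
from h import *
wt(); print(env.state()['moment'].round(2))
im=env.read_camera('scene')
h=cv2.cvtColor(im,cv2.COLOR_BGR2HSV); m=((h[...,2]>170)&(h[...,1]<40)).astype(np.uint8); m[:160]=0;m[250:]=0;m[:,:240]=0;m[:,318:]=0
n,l,st,ce=cv2.connectedComponentsWithStats(m); i=1+st[1:,4].argmax(); c=cv2.findContours((l==i).astype(np.uint8),0,2)[0][0]; print(st[i],cv2.approxPolyDP(c,1.2,True)[:,0].tolist())
s=env.state(); e=s['eef_pos'].copy(); y=s['tcp_rot'][2]; wx=np.array([np.cos(y),np.sin(y),0]); wv=np.array([-np.sin(y),np.cos(y),0])
e[2]=8
print(proj('scene',[e+u*wx+v*wv+[0,0,n] for u,v,n in [(9,-32,0),(5,25,63),(5,-25,63),(9,148,0),(9,148,16),(9,-32,16)]]).round(1).tolist())"
```

```text
tray 58.5 38.6 50.5 rot [-3.142 -0.     1.727] F [-1.3 -0.2 -0.4] grip 0.0 open 0.697 t 19.2
[ 0.01 -0.08 -0.02]
[264 187  46  32 410] [[309, 189], [306, 187], [302, 188], [282, 202], [279, 201], [279, 196], [277, 195], [266, 202], [268, 205], [268, 213], [264, 215], [267, 218]]
[[265.4, 220.9], [277.6, 194.8], [264.8, 203.1], [308.0, 192.1], [308.0, 188.1], [265.0, 217.0]]
```

Emit:
{"method": "step_arm", "body": {
  "plan": [
    [[0,0,-6,0,0.5],[0,0,-16,0,0.5],[0,0,-36,0,0.5],[0,0,-66,0,0.5],[0,0,-100,0,0.5],[-20,0,-135,0,0.5],[-50,0,-150,0,0.5],[-85,0,-160,0,0.5]]
  ]
}}

```text
t: 19.92
eef_pos: [616.6, -273.4, 215.6]
tcp_rot: [3.137, 0.003, 1.729]
ft_force: [-0.0, -0.6, -0.7]
opening: 0.747
grip_force: 0.0
```

Emit:
{"method": "step_arm", "body": {
  "plan": [
    [[-40,-40,-10,0,0.5],[-70,-70,-10,0,0.5],[-95,-95,-10,0,0.5],[-120,-120,-10,0,0.5],[-140,-140,-10,0,0.5],[-140,-140,-10,0,0.5]]
  ]
}}

```text
t: 20.42
eef_pos: [495.8, -437.9, 221.8]
tcp_rot: [-3.141, 0.002, 1.722]
ft_force: [-0.0, -0.2, -1.1]
opening: 0.751
grip_force: 0.0
```

```bash
python3 -c "
from h import *
wt()
for n in('scene','top'):
  im=env.read_camera(n)
  h=cv2.cvtColor(im,cv2.COLOR_BGR2HSV); m=((h[...,2]>(170 if n=='scene' else 150))&(h[...,1]<40)).astype(np.uint8)
  if n=='scene': m[:160]=0;m[250:]=0;m[:,:240]=0;m[:,318:]=0
  else: m[:200]=0;m[315:]=0;m[:,:410]=0;m[:,485:]=0
  k,l,st,ce=cv2.connectedComponentsWithStats(m); i=1+st[1:,4].argmax(); c=cv2.findContours((l==i).astype(np.uint8),0,2)[0][0]; print(n,st[i],cv2.approxPolyDP(c,1.2,True)[:,0].tolist())
  e=tr(58.5,38.6,8); a=1.727; wx=np.array([np.cos(a),np.sin(a),0]); wv=np.array([-np.sin(a),np.cos(a),0])
  print(proj(n,[e+u*wx+v*wv+[0,0,z] for u,v,z in [(9,-32,0),(9,148,0),(-9,148,0),(5,25,63),(5,-25,63),(-5,-25,63),(-5,25,63)]]).round(1).tolist())
  # pawl region vs earlier picture
  cv2.imwrite(f'pics/{n}_end.png',im)
"
```

```text
tray -85.7 -190.4 221.8 rot [-3.141e+00  2.000e-03  1.722e+00] F [-0.  -0.2 -1.1] grip 0.0 open 0.751 t 20.42
scene [264 187  45  31 397] [[308, 188], [302, 188], [280, 204], [278, 202], [278, 196], [273, 197], [266, 202], [268, 213], [264, 215], [269, 217], [308, 190]]
[[265.4, 220.9], [308.0, 192.1], [303.8, 189.5], [277.6, 194.8], [264.8, 203.1], [262.4, 201.4], [275.2, 193.2]]
top [421 224  18  73 576] [[422, 224], [421, 230], [432, 296], [438, 295], [438, 287], [430, 246], [432, 245], [430, 231], [427, 224]]
[[420.6, 224.2], [432.7, 295.3], [439.8, 294.2], [430.2, 245.3], [426.7, 224.7], [430.8, 224.1], [434.3, 244.6]]
```

```bash
python3 -c "
import cv2,numpy as np
d=cv2.imread('pics/d.png')[:,:400]; d=cv2.resize(d,(110,110),interpolation=cv2.INTER_AREA).astype(int)
for f in('scene_end','scene0'):
  e=cv2.imread(f'pics/{f}.png')[170:280,290:400].astype(int); print(f,np.abs(e-d)[36:66,30:60].mean().round(1))
a=cv2.imread('pics/top0.png').astype(int);b=cv2.imread('pics/top_end.png').astype(int)
print([np.abs(a-b)[s].mean().round(1) for s in (np.s_[120:210,350:390],np.s_[145:190,262:300],np.s_[250:285,172:215])])"
```

```text
scene_end 6.9
scene0 23.8
[np.float64(3.4), np.float64(3.4), np.float64(3.5)]
```

The pawl is still thrown back and the hammer, tin and offcut have not moved, so I'm handing in.

```bash
python3 -c "
from cell import env
print(env.job_done())"
```

```text
the job is handed in; nothing more can be done
None
```

I handed the job in at about 20 s of robot time; the hand-in returned no verdict. In the last camera images the bar lies flat in the tray with its grip plate up and released, the pawl is still thrown back, and the hammer, tin and offcut have not moved.

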